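# Pack the camera lenses in order of use

### The job

Pack the four camera lenses from the cork pads on the wooden board into the aluminium caddy, keeping the order of the row: the lens that starts at the robot's left end goes into the compartment next to the caddy's handle, its neighbour into the next compartment, and so on to the far end. Set each one down gently, standing upright on the floor of its compartment, never dropping one or tipping one over.

Things in the scene. Friction and masses are not known exactly. Their poses are not given: they have to be found in the camera images.
- lens_long: the long lens: 42 mm diameter, 72 mm tall, two ribbed focus rings, large dark front glass 34 mm across; a loose plain upright black cylinder with thin steel rings, 240 g. It starts on one of the cork pads on the wooden board. Origin: centre of its underside, z up; its yaw has no meaning.
- lens_slim: the slim lens: 36 mm diameter, 58 mm tall, front glass 22 mm across; a loose plain upright black cylinder with thin steel rings, 150 g. It starts on one of the cork pads on the wooden board. Origin: centre of its underside, z up; its yaw has no meaning.
- lens_wide: the wide lens: 46 mm diameter, 58 mm tall, large front glass 38 mm across; a loose plain upright black cylinder with thin steel rings, 220 g. It starts on one of the cork pads on the wooden board. Origin: centre of its underside, z up; its yaw has no meaning.
- lens_flat: the flat lens: 46 mm diameter, only 44 mm tall, small front glass 16 mm across; a loose plain upright black cylinder with thin steel rings, 130 g. It starts on one of the cork pads on the wooden board. Origin: centre of its underside, z up; its yaw has no meaning.
- pad_long: the cork pad under the long lens at the start: fixed disc 58 mm across, 6 mm thick, on the fixed wooden board (85 x 270 mm, 12 mm thick). The pads look alike, in a straight row 66 mm apart. Origin: centre of its underside, 12 mm above the desk; the lens stands 6 mm above it. y axis along the row, to the robot's left within 15 degrees; x across the row.
- pad_slim: the cork pad under the slim lens at the start: fixed disc 58 mm across, 6 mm thick, on the fixed wooden board (85 x 270 mm, 12 mm thick). The pads look alike, in a straight row 66 mm apart. Origin: centre of its underside, 12 mm above the desk; the lens stands 6 mm above it. y axis along the row, to the robot's left within 15 degrees; x across the row.
- pad_wide: the cork pad under the wide lens at the start: fixed disc 58 mm across, 6 mm thick, on the fixed wooden board (85 x 270 mm, 12 mm thick). The pads look alike, in a straight row 66 mm apart. Origin: centre of its underside, 12 mm above the desk; the lens stands 6 mm above it. y axis along the row, to the robot's left within 15 degrees; x across the row.
- pad_flat: the cork pad under the flat lens at the start: fixed disc 58 mm across, 6 mm thick, on the fixed wooden board (85 x 270 mm, 12 mm thick). The pads look alike, in a straight row 66 mm apart. Origin: centre of its underside, 12 mm above the desk; the lens stands 6 mm above it. y axis along the row, to the robot's left within 15 degrees; x across the row.
- caddy: target: fixed aluminium lens caddy, 78 (x) by 356 mm (y), with four like compartments centred at x = 0, y = +99, +33, -33, -99 mm, each 70 (x) by 62 mm (y) inside. Their floor is 4 mm above the desk, the walls (4 mm thick) reach 14 mm. At one end stands the handle, at the other only a flat plate. Origin: centre of the underside, on the desk; y points to the robot's left within 15 degrees.
- handle: the caddy's dark steel carrying handle, a fixed arch 60 mm wide (across the caddy), 48 mm tall, of 8 mm bar with a 16 mm wide light wooden grip on top, on one end platform of the caddy: at caddy y = +157 or -157 mm, which end varies. Origin: centre of its foot, 4 mm above the desk. The compartments lie 58, 124, 190 and 256 mm from it.
There are look-alikes about, which are no part of the job. What is shaped like the lens_long but yellow is not meant. Leave any green look-alike of the lens_slim alone.

How it is judged:
By the outcome, as a careful person would: the job done as asked, in the order asked, and still so for the second after the job is handed in, with the robot touching nothing.
It also fails if it takes over 96 s, if anything falls off the work surface, if the arm or the gripper's body presses on something with over 40 N, if the wrist force passes 120 N, or if a joint passes its speed limit or range.

### The arm

A 7-joint arm with a two-finger parallel gripper is mounted at the origin on the work surface. World frame = base frame: x ahead of the robot, y to its left, z up, the work surface at z = 0. Lengths are in m, angles in rad, forces in N, time in s.
With the tool pointing down it reaches from about 0.425 to 0.925 m from the base axis. Payload 6.8 kg.
Tool frame: the origin (TCP) lies at the very end of the fingers, on their centre line; the grasp point (between the pads) lies 19 mm behind it; z points along the fingers, y is the line along which they close (so a half turn about z gives the same grasp; the last joint's range is limited). The gripper opens to 85 mm and grips with 20 to 120 N. Pads are 22 mm wide; open, the fingers measure 114 mm over their backs; the gripper's body (76 mm by 85 mm) begins 54 mm behind the grasp point. The pads swing forward as they close: fully open they stand 13 mm farther back than shut.
Start: joints at [1.183, 0.477, 0.022, 1.555, -0.011, 1.109, -0.083], TCP at [0.186, -0.649, 0.231] pointing down, gripper open.
Joint ranges: [-2.96, 2.96], [-0.34, 2.1], [-1.41, 1.46], [0.24, 2.44], [-1.37, 4.51], [0.17, 1.92], [-2.96, 2.96]. Speed limits (rad/s): [2.39, 2.39, 3.14, 3.14, 3.14, 3.14, 3.14].

### API

Orientations are given as a unit quaternion [w, x, y, z].
In Python, from station import * gives the robot as it stands.
- The arm moves only by the tool jog_arm, never from a script. Its argument "moves" is one flat list of numbers, 7 for each row, row after row: the shift along the tool's x, y, z normalised to -1 to 1, where 1 is 20 mm, then the turn, a rotation vector about the tool's x, y, z normalised to -1 to 1, where 1 is 4 degrees, then the opening, from 0 (shut) to 1 (fully open). In form: [x, y, z, rx, ry, rz, claw, x, y, z, rx, ry, rz, claw, ...]. A call has exactly 8 rows; each row shifts and turns the commanded pose from where the row before left it, along the tool's axes as they then stand; what a row does not reach is not made up. A row lasts 1/12 s, in which the tool goes at most 41.7 mm and 7.16 degrees, less where a joint would pass 70% of its speed; a pose out of reach is approached as far as the arm can. A call with a number of a shift or a turn outside -1 to 1 is refused whole. A call with a gripper value outside its range is refused whole. The fingers move at their own pace and stop on an object; "grip_force" is the grip in N (left out, the last holds). Time passes only in rows, so rows that do not move let the fingers close, or fill a call up. It gives the time, the measured TCP pose, the force, the opening and the grip force at its end, in the units of the state.
- get_obs(): the state, without advancing time (a new reading comes with each control period).
- read_camera(name): name is "side" or "top" or "wrist"; returns a dict with "color" (420x560x3 uint8, blue, green, red), "fx", "fy", "cx", "cy" (pixels), "rvec" (rotation vector, rad) and "tvec" (3), from world to camera coordinates, as OpenCV has them. Camera axes: x right, y down, z forward; pixel columns grow to the right and rows downward; lengths in m; the calibration is good to about 2 mm. A picture is of the moment at which its call begins. There is no depth.
- hand_in(): hands the job in; it is judged then, once.
The state is a dict: "t": time; "q": joint angles; "joint_vel": joint speeds; "joint_torque": joint torques, N m; "eef_pos": TCP position; "tool_rot": TCP orientation; "contact_force": force on the tool from outside, world axes, zero at the start; "torque": the same for the moment, N m; "gripper_width": opening from 0.0 (shut) to 1.0 (fully open); "grasp_force": force on a finger pad.
Only numpy, scipy, OpenCV 4.12 (cv2) and the standard library are available. Lean on these libraries where they do the work, as an engineer would, in place of code of your own. Each camera call takes 0.05 s, during which the arm holds its last target. There are 200 camera calls.

## Working session

There is one attempt and no reset: what is moved stays moved. The work goes in short steps, Python scripts to look and compute and a tool call to move; the robot and the scene stay as the last step left them, time stands still between calls to the robot, and variables do not carry over. Pictures are saved under pics/ and viewed, at most 14 in all, crops included, and the job is handed in when it is done.

Besides the shell and the picture viewer there is one more tool, called after "Emit:" by a JSON object that holds its "fn" and its "kwargs". jog_arm: Moves the arm, as the interface text tells. Scaled input: -1 to 1 covers 20 mm each way for a shift and 4 degrees each way for a turn. Its arguments: {"type":"object","properties":{"moves":{"type":"array"},"grip_force":{"type":"number"}},"required":["moves"]}

```bash
mkdir -p pics; ls; python3 - <<'E'
from station import *
import cv2
o=get_obs();print({k:o[k] for k in('t','eef_pos','tool_rot','gripper_width')})
for n in('top','side'):
    c=read_camera(n);cv2.imwrite(f'pics/{n}0.png',c['color']);print(n,c['fx'],c['cx'],c['cy'],c['rvec'],c['tvec'])
E
```

```text
pics
{'t': 0.0, 'eef_pos': array([ 0.18619035, -0.64818887,  0.23032805]), 'tool_rot': array([-8.86629813e-04,  9.90232618e-01,  1.39422152e-01, -1.98598026e-04]), 'gripper_width': 1.0046318315826122}
top 394.0226237620996 281.2763409944353 213.57808856814773 [ 2.27730633 -1.8923993   0.2160507 ] [-0.08504534  0.58167967  0.76540942]
side 514.1924884167023 282.45924754431775 205.89098988903422 [ 2.36985749 -0.70448933  0.22441127] [-0.47552472  0.27322838  1.08887911]
```

View pics/top0.png

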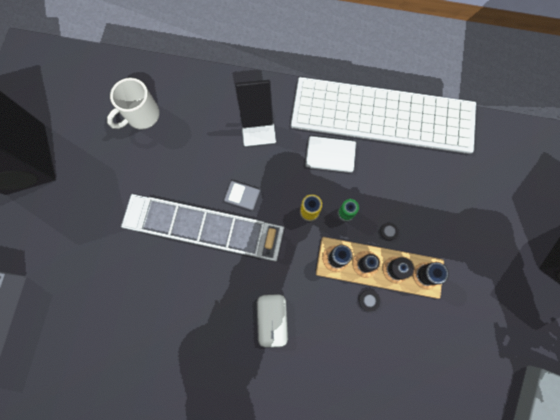

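View pics/side0.png

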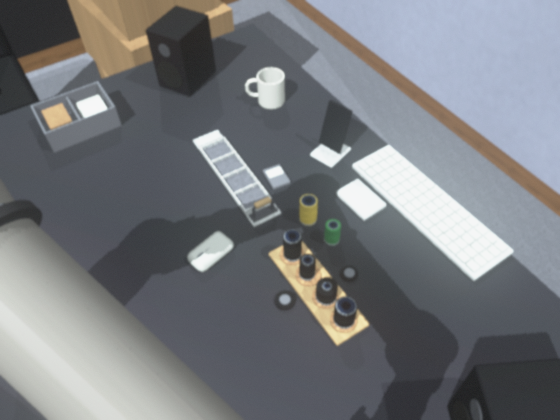

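```bash
cat >h.py <<'E'
import cv2,numpy as np
from station import *
def ray(c,uv,z):
    R=cv2.Rodrigues(np.array(c['rvec'],float))[0];C=-R.T@np.array(c['tvec'],float)
    uv=np.atleast_2d(uv).astype(float)
    d=np.c_[(uv[:,0]-c['cx'])/c['fx'],(uv[:,1]-c['cy'])/c['fy'],np.ones(len(uv))]@R
    return C+d*((z-C[2])/d[:,2])[:,None]
def proj(c,P):
    K=np.array([[c['fx'],0,c['cx']],[0,c['fy'],c['cy']],[0,0,1.]])
    return cv2.projectPoints(np.atleast_2d(P).astype(float),np.array(c['rvec'],float),np.array(c['tvec'],float),K,None)[0][:,0]
E
python3 - <<'E'
from h import *
np.set_printoptions(precision=4,suppress=True)
for n in('top','side'):
    c=read_camera(n);im=c['color'];hsv=cv2.cvtColor(im,cv2.COLOR_BGR2HSV)
    m=cv2.inRange(hsv,(8,70,110),(24,255,255))
    cs=[k for k in cv2.findContours(m,0,2)[0] if cv2.contourArea(k)>40]
    for k in cs: print(n,cv2.contourArea(k),cv2.boundingRect(k))
    k=max([k for k in cs if cv2.boundingRect(k)[1]>150],key=cv2.contourArea)
    p=ray(c,k[:,0],.012)[:,:2].astype(np.float32)
    r=cv2.minAreaRect(p);print('board',r,cv2.boxPoints(r).tolist())
t=read_camera('top')['color']
s=read_camera('side')['color']
a=cv2.resize(t[180:320,110:460],None,fx=2.28,fy=2.28,interpolation=2)
b=cv2.resize(s[120:345,185:375],None,fx=2.6,fy=2.6,interpolation=2)
cv2.imwrite('pics/ct.png',a);cv2.imwrite('pics/cs.png',b)
E
```

```text
top 4281.5 (316, 237, 128, 62)
top 124.5 (265, 228, 11, 21)
top 1241.0 (341, 0, 140, 21)
board ((0.5217341780662537, -0.20802614092826843), (0.27205801010131836, 0.0874752551317215), 89.7214126586914) [[0.477335661649704, -0.3438408672809601], [0.5648098587989807, -0.34426620602607727], [0.566132664680481, -0.07221141457557678], [0.4786584973335266, -0.0717860758304596]]
side 51.5 (336, 287, 10, 12)
side 2038.5 (269, 246, 100, 99)
side 57.0 (301, 243, 10, 12)
side 422.0 (42, 104, 29, 25)
side 3721.0 (288, 0, 272, 215)
side 6905.0 (19, 0, 216, 78)
board ((0.518985390663147, -0.21015985310077667), (0.2707858681678772, 0.08738058805465698), 89.87036895751953) [[0.4749888777732849, -0.3454535901546478], [0.5623692870140076, -0.3456512987613678], [0.562981903553009, -0.07486611604690552], [0.4756014943122864, -0.07466840744018555]]
```

View pics/ct.png

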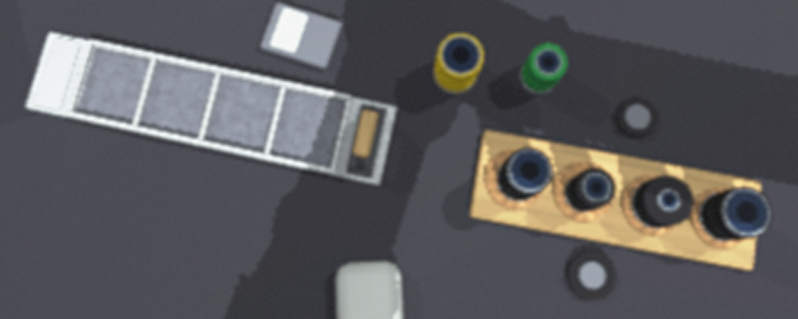

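View pics/cs.png

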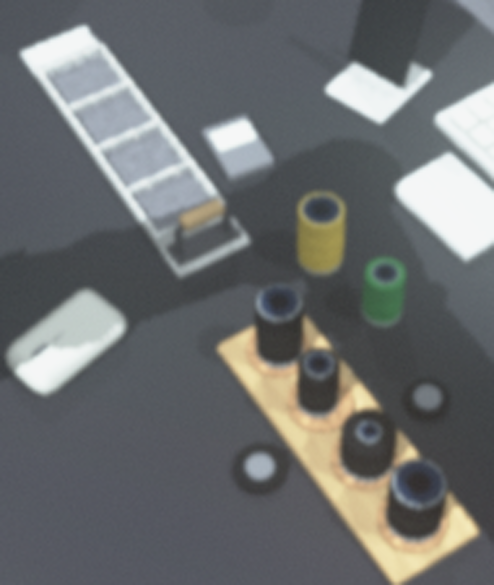

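Order from the robot's left is long, slim, flat, wide. In the top crop the handle is at the caddy's right end (365,135), which is −y. The caddy corners there are about (50,33), (27,107), (380,183) and (396,105).

```bash
python3 - <<'E'
from h import *
np.set_printoptions(precision=4,suppress=True)
t=read_camera('top');s=read_camera('side')
f=lambda p:np.array(p)/2.28+[110,180]
g=lambda p:np.array(p)/2.6+[185,120]
P=ray(t,f([[50,33],[27,107],[380,183],[396,105]]),.004);print('caddy top',P[:,:2],P.mean(0),np.linalg.norm(np.diff(P,axis=0),axis=1))
Q=ray(s,g([[88,27],[20,54],[182,276],[250,240]]),.004);print('caddy side',Q[:,:2],Q.mean(0),np.linalg.norm(np.diff(Q,axis=0),axis=1))
for n,p,z in(('long',[529,170],.09),('slim',[596,187],.076),('flat',[667,200],.062),('wide',[747,212],.076),('yellow',[461,55],.072),('green',[549,62],.058),('grip',[367,133],.052)):
    print(n,ray(t,f(p),z)[0])
for n,p,z in(('long',[279,300],.09),('slim',[319,363],.076),('flat',[369,431],.062),('wide',[417,482],.076),('grip',[203,212],.052)):
    print('s',n,ray(s,g(p),z)[0])
# bright caddy mask check
m=cv2.inRange(cv2.cvtColor(t['color'],cv2.COLOR_BGR2GRAY),105,255);m[:,290:]=0;m[:190]=0;m[262:]=0
m=cv2.morphologyEx(m,cv2.MORPH_CLOSE,np.ones((5,5)))
for k in cv2.findContours(m,0,2)[0]:
    if cv2.contourArea(k)>800: 
        r=cv2.minAreaRect(ray(t,k[:,0],.012)[:,:2].astype(np.float32));print(cv2.contourArea(k),r)
E
```

```text
caddy top [[0.5829 0.3707]
 [0.5053 0.3729]
 [0.4954 0.0161]
 [0.5741 0.0148]] [0.5394 0.1936 0.004 ] [0.0776 0.357  0.0786]
caddy side [[0.5836 0.3658]
 [0.5018 0.3692]
 [0.4944 0.0136]
 [0.5709 0.0146]] [0.5377 0.1908 0.004 ] [0.0819 0.3557 0.0765]
long [ 0.5216 -0.1129  0.09  ]
slim [ 0.5196 -0.1756  0.076 ]
flat [ 0.5217 -0.243   0.062 ]
wide [ 0.5221 -0.3098  0.076 ]
yellow [ 0.6181 -0.0377  0.072 ]
green [ 0.6303 -0.1204  0.058 ]
grip [0.5338 0.0351 0.052 ]
s long [ 0.5212 -0.1119  0.09  ]
s slim [ 0.519  -0.1752  0.076 ]
s flat [ 0.5211 -0.2439  0.062 ]
s wide [ 0.5203 -0.3072  0.076 ]
s grip [0.5327 0.0341 0.052 ]
5595.5 ((0.539080023765564, 0.19409480690956116), (0.35776808857917786, 0.08333379775285721), 88.33856964111328)
```

Emit:
{"fn": "jog_arm", "kwargs": {"moves": [0.74,-0.67,0,0,0,-1,0.75,0.79,-0.62,0,0,0,-1,0.75,0.83,-0.56,0,0,0,-1,0.75,0.87,-0.5,0,0,0,-1,0.75,0.9,-0.44,0,0,0,-1,0.75,0.93,-0.37,0,0,0,-1,0.75,0.95,-0.31,0,0,0,-1,0.75,0.97,-0.24,0,0,0,-1,0.75], "grip_force": 40}}

```text
t: 1.07
eef_pos: [0.2717, -0.5121, 0.2315]
tool_rot: [0.0, 0.913, 0.409, -0.0]
contact_force: [0.1, 0.4, 0.8]
gripper_width: 0.75
grasp_force: 0.0
```

Emit:
{"fn": "jog_arm", "kwargs": {"moves": [0.98,-0.17,0,0,0,-1,0.75,0.99,-0.1,0,0,0,-1,0.75,1,-0.03,0,0,0,-1,0.75,1,0.03,0,0,0,-1,0.75,0.99,0.1,0,0,0,-1,0.75,0.98,0.17,0,0,0,-1,0.75,0.97,0.24,0,0,0,-1,0.75,0.95,0.31,0,0,0,-1,0.75]}}

```text
t: 1.73
eef_pos: [0.3561, -0.3768, 0.2315]
tool_rot: [0.0, 0.765, 0.644, -0.0]
contact_force: [0.5, -0.4, -0.9]
gripper_width: 0.752
grasp_force: 0.0
```

Emit:
{"fn": "jog_arm", "kwargs": {"moves": [0.93,0.37,0,0,0,-1,0.75,0.9,0.44,0,0,0,-1,0.75,0.87,0.5,0,0,0,-0.5,0.75,0.85,0.53,0,0,0,0,0.75,0.85,0.53,0,0,0,0,0.75,0.85,0.53,0,0,0,0,0.75,0.85,0.53,0,0,0,0,0.75,0,0,0,0,0,0,0.75]}}

```text
t: 2.4
eef_pos: [0.4324, -0.2542, 0.2317]
tool_rot: [0.0, 0.705, 0.709, 0.001]
contact_force: [1.0, -0.1, 0.4]
gripper_width: 0.753
grasp_force: 0.0
```

Emit:
{"fn": "jog_arm", "kwargs": {"moves": [0.89,0.556,0.5,0,0,0,0.75,0.89,0.556,0.5,0,0,0,0.75,0.89,0.556,0.5,0,0,0,0.75,0.89,0.556,0.5,0,0,0,0.75,0.89,0.556,0.5,0,0,0,0.75,0.89,0.556,0.5,0,0,0,0.75,0.89,0.556,0.5,0,0,0,0.75,0.89,0.556,0.5,0,0,0,0.75]}}

```text
t: 3.07
eef_pos: [0.5192, -0.1156, 0.1509]
tool_rot: [0.0, 0.707, 0.707, -0.0]
contact_force: [-0.2, -0.7, 0.1]
gripper_width: 0.753
grasp_force: 0.0
```

```bash
python3 - <<'E'
from h import *
o=get_obs();print(o['eef_pos'],o['tool_rot'],o['q'])
c=read_camera('wrist');cv2.imwrite('pics/w1.png',c['color'])
o=get_obs();print(o['eef_pos'])
for z in (.09,):
  for p in ([.521,-.112],[.521,-.112+.021],[.521+.021,-.112]): print(proj(c,[*p,z]))
E
```

```text
[ 0.51915043 -0.11560627  0.15086363] [ 1.84527096e-04  7.07412444e-01  7.06800955e-01 -1.03970773e-04] [ 0.49585913  0.38154817 -0.48308277  1.94862134  0.22986765  0.86463877
 -0.1087246 ]
[ 0.52051572 -0.11067007  0.14945227]
[[284.18396528 222.80378728]]
[[284.15029505 190.98678536]]
[[316.73679644 222.73795652]]
```

View pics/w1.png

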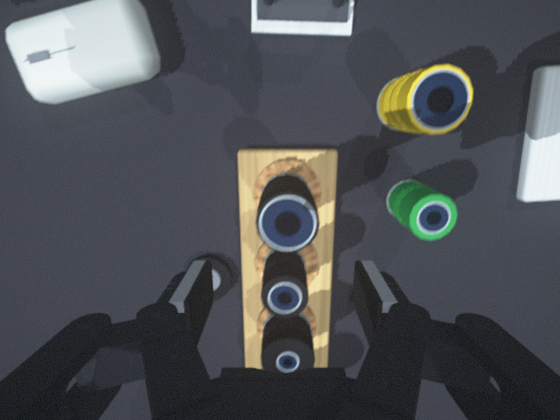

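The wrist view puts the long lens's glass at (288,221), against a prediction of (284,223). They agree within about 2 mm, so I'm descending.

Emit:
{"fn": "jog_arm", "kwargs": {"moves": [0,0.08,0.85,0,0,0,0.75,0,0,0.85,0,0,0,0.75,0,0,0.85,0,0,0,0.75,0,0,0.85,0,0,0,0.75,0,0,0.85,0,0,0,0.75,0,0,0.8,0,0,0,0.75,0,0,0,0,0,0,0.75,0,0,0,0,0,0,0.4]}}

```text
t: 3.78
eef_pos: [0.5197, -0.1162, 0.0499]
tool_rot: [-0.001, 0.707, 0.707, -0.001]
contact_force: [-0.0, 0.0, 0.3]
gripper_width: 0.627
grasp_force: 0.0
```

Emit:
{"fn": "jog_arm", "kwargs": {"moves": [0,0,0,0,0,0,0,0,0,0,0,0,0,0,0,0,0,0,0,0,0,0,0,0,0,0,0,0,0,0,0,0,0,0,0,0,0,0,0,0,0,0,0,0,0,0,0,0,0,0,0,0,0,0,0,0]}}

```text
t: 4.45
eef_pos: [0.521, -0.1162, 0.0512]
tool_rot: [0.001, 0.707, 0.707, 0.0]
contact_force: [-0.6, -0.0, 6.4]
gripper_width: 0.483
grasp_force: 41.5
```

Emit:
{"fn": "jog_arm", "kwargs": {"moves": [0,0,-0.3,0,0,0,0,0,0,-0.7,0,0,0,0,0,0,-1,0,0,0,0,0,0,-1,0,0,0,0,0.3,0.05,-1,0,0,0,0,0.7,0.1,0,0,0,0,0,0.8,0.1,0,0,0,0,0,0.8,0.1,0,0,0,0,0]}}

```text
t: 5.12
eef_pos: [0.527, -0.0638, 0.1307]
tool_rot: [0.0, 0.707, 0.707, -0.0]
contact_force: [-0.2, -0.8, -3.2]
gripper_width: 0.483
grasp_force: 41.1
```

Emit:
{"fn": "jog_arm", "kwargs": {"moves": [1,0.1,0,0,0,0,0,1,0.1,0,0,0,0,0,1,0.1,0,0,0,0,0,1,0.1,0,0,0,0,0,1,0.1,0,0,0,0,0,1,0,0,0,0,0,0,0.8,0,0,0,0,0,0,0.5,0,0,0,0,0,0]}}

```text
t: 5.78
eef_pos: [0.5365, 0.0843, 0.1303]
tool_rot: [-0.001, 0.706, 0.708, 0.0]
contact_force: [0.2, 0.5, -3.0]
gripper_width: 0.481
grasp_force: 41.1
```

```bash
python3 - <<'E'
from h import *
for i in range(6):
    c=read_camera('top' if i%2 else 'side');o=get_obs();print(o['eef_pos'],o['gripper_width'],o['grasp_force'])
c=read_camera('wrist');cv2.imwrite('pics/w2.png',c['color'])
t=np.array(o['eef_pos'])
# expected: compartment 1 floor corners
ctr=np.array([.5388,.1925]);a=np.radians(-1.5);R=np.array([[np.cos(a),-np.sin(a)],[np.sin(a),np.cos(a)]])
for dx in(-35,35):
  for dy in (-130,-68): print(dx,dy,proj(c,[*(ctr+R@np.array([dx,dy])/1e3),.014]))
E
```

```text
[0.53657096 0.08596975 0.13046598] 0.47960495523295676 41.115185022354126
[0.53671568 0.08405459 0.13036496] 0.4869688060850255 41.115222573280334
[0.53686065 0.08214659 0.13019055] 0.48221313768902263 41.114991903305054
[0.53698721 0.08098699 0.13012535] 0.4802162932351365 41.11496150493622
[0.53709082 0.08037146 0.13008162] 0.4812235568598214 41.11530125141144
[0.53712908 0.08022065 0.13008861] 0.47894369677057697 41.11464858055115
-35 -130 [[237.11338939 225.3865735 ]]
-35 -68 [[235.86951353 149.00674414]]
35 -130 [[322.18779973 227.28866293]]
35 -68 [[326.75356821 151.15632121]]
```

View pics/w2.png

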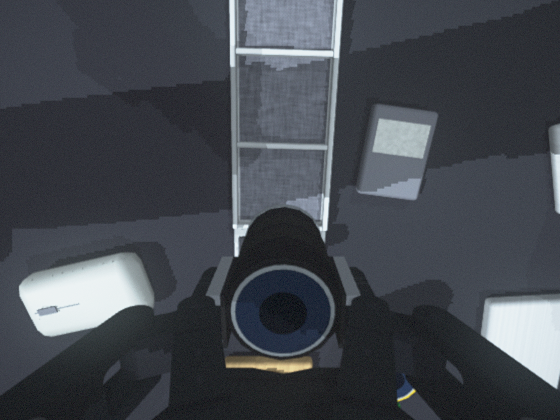

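```bash
cat >>h.py <<'E'
def state(uv,z):
    "TCP, and lens top centre seen by the wrist at pixel uv, height z"
    c=read_camera('wrist');o=get_obs();print(np.round(o['eef_pos'],4),'lens',np.round(ray(c,uv,z)[0],4));return c
E
python3 -c "
from h import *
state([283,311],.169)"
```

```text
[0.5372 0.0805 0.1302] lens [0.5383 0.0835 0.169 ]
```

Emit:
{"fn": "jog_arm", "kwargs": {"moves": [0.55,-0.05,0.4,0,0,0,0,0,0,0.9,0,0,0,0,0,0,0.9,0,0,0,0,0,0,0.9,0,0,0,0,0,0,0.7,0,0,0,0,0,0,0.4,0,0,0,0,0,0,0.05,0,0,0,0,0,0,0,0,0,0,0]}}

```text
t: 6.85
eef_pos: [0.5362, 0.0926, 0.0452]
tool_rot: [-0.0, 0.707, 0.707, -0.0]
contact_force: [-0.1, 0.3, -2.1]
gripper_width: 0.481
grasp_force: 41.1
```

Emit:
{"fn": "jog_arm", "kwargs": {"moves": [0,0,0.05,0,0,0,0,0,0,0.05,0,0,0,0,0,0,0.05,0,0,0,0,0,0,0.05,0,0,0,0,0,0,0,0,0,0,0,0,0,0,0,0,0,0,0,0,0,0,0,0,0,0,0,0,0,0,0,0]}}

```text
t: 7.52
eef_pos: [0.5362, 0.0931, 0.0414]
tool_rot: [0.0, 0.707, 0.707, 0.0]
contact_force: [0.6, -1.0, -3.1]
gripper_width: 0.48
grasp_force: 41.1
```

Emit:
{"fn": "jog_arm", "kwargs": {"moves": [0,0,0.05,0,0,0,0,0,0,0.05,0,0,0,0,0,0,0.05,0,0,0,0,0,0,0.05,0,0,0,0,0,0,0.025,0,0,0,0,0,0,0,0,0,0,0,0,0,0,0,0,0,0,0,0,0,0,0,0,0,0]}}

```text
validation failed for argument at $.mo...
```

Emit:
{"fn": "jog_arm", "kwargs": {"moves": [0,0,0.05,0,0,0,0,0,0,0.05,0,0,0,0,0,0,0.05,0,0,0,0,0,0,0.05,0,0,0,0,0,0,0.02,0,0,0,0,0,0,0,0,0,0,0,0,0,0,0,0,0,0,0,0,0,0,0,0,0]}}

```text
t: 8.18
eef_pos: [0.5362, 0.093, 0.0372]
tool_rot: [0.0, 0.707, 0.707, -0.0]
contact_force: [-2.7, -0.2, 5.7]
gripper_width: 0.485
grasp_force: 41.5
```

Emit:
{"fn": "jog_arm", "kwargs": {"moves": [0,0,0,0,0,0,0.52,0,0,0,0,0,0,0.58,0,0,0,0,0,0,0.66,0,0,0,0,0,0,0.75,0,0,0,0,0,0,0.75,0,0,-0.2,0,0,0,0.75,0,0,-0.5,0,0,0,0.75,0,0,-1,0,0,0,0.75]}}

```text
t: 8.85
eef_pos: [0.5348, 0.0927, 0.0702]
tool_rot: [-0.001, 0.707, 0.707, -0.001]
contact_force: [0.1, 0.2, 0.6]
gripper_width: 0.749
grasp_force: 0.0
```

Emit:
{"fn": "jog_arm", "kwargs": {"moves": [0,0,-1,0,0,0,0.75,0,0,-1,0,0,0,0.75,-0.3,0,-1,0,0,0,0.75,-0.8,0,-0.5,0,0,0,0.75,-1,0,0,0,0,0,0.75,-1,-0.1,0,0,0,0,0.75,-1,-0.1,0,0,0,0,0.75,-1,-0.1,0,0,0,0,0.75]}}

```text
t: 9.52
eef_pos: [0.5303, -0.0098, 0.142]
tool_rot: [0.0, 0.707, 0.707, 0.0]
contact_force: [0.2, 0.4, 0.6]
gripper_width: 0.745
grasp_force: 0.0
```

```bash
python3 - <<'E'
from h import *
print(get_obs()['eef_pos'])
c=read_camera('side');cv2.imwrite('pics/s2.png',cv2.resize(c['color'][100:345,160:400],None,fx=2,fy=2))
E
```

```text
[ 0.53029808 -0.00984249  0.14200595]
```

View pics/s2.png

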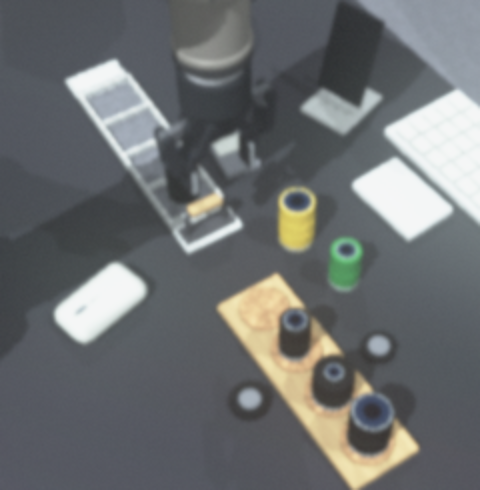

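Emit:
{"fn": "jog_arm", "kwargs": {"moves": [-1,-0.05,0,0,0,0,0.75,-1,-0.05,0,0,0,0,0.75,-1,-0.05,0,0,0,0,0.75,-1,-0.05,0,0,0,0,0.75,-1,-0.05,0,0,0,0,0.75,-1,-0.05,0,0,0,0,0.75,-1,-0.1,0,0,0,0,0.75,-0.9,-0.1,0,0,0,0,0.75]}}

```text
t: 10.23
eef_pos: [0.5204, -0.1682, 0.1418]
tool_rot: [0.0, 0.707, 0.707, 0.0]
contact_force: [0.1, -0.0, 0.1]
gripper_width: 0.751
grasp_force: 0.0
```

Emit:
{"fn": "jog_arm", "kwargs": {"moves": [-0.4,0,0,0,0,0,0.75,0,0,0.3,0,0,0,0.75,0,0,0.5,0,0,0,0.75,0,0,0.5,0,0,0,0.75,0,0,0.3,0,0,0,0.75,0,0,0,0,0,0,0.75,0,0,0,0,0,0,0.75,0,0,0,0,0,0,0.75]}}

```text
t: 10.9
eef_pos: [0.5206, -0.1744, 0.1089]
tool_rot: [-0.0, 0.707, 0.708, 0.0]
contact_force: [0.2, 0.2, -0.0]
gripper_width: 0.747
grasp_force: 0.0
```

```bash
python3 - <<'E'
from h import *
o=get_obs();print(o['eef_pos'])
c=read_camera('wrist');cv2.imwrite('pics/w3.png',c['color'])
print(get_obs()['eef_pos'],proj(c,[[.52,-.1755,.076],[.521,-.243,.062],[.521,-.308,.076]]))
E
```

```text
[ 0.52058267 -0.17437034  0.10890106]
[ 0.5207385  -0.17461452  0.10916454] [[280.0874791  246.08398599]
 [281.97807373 332.49286273]
 [281.98012575 427.38604594]]
```

View pics/w3.png

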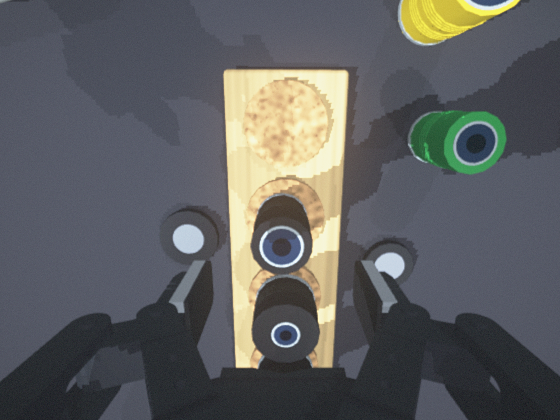

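Emit:
{"fn": "jog_arm", "kwargs": {"moves": [-0.05,0,0.4,0,0,0,0.75,0,0,0.7,0,0,0,0.75,0,0,0.8,0,0,0,0.75,0,0,0.7,0,0,0,0.75,0,0,0.4,0,0,0,0.75,0,0,0.2,0,0,0,0.75,0,0,0,0,0,0,0.6,0,0,0,0,0,0,0.5]}}

```text
t: 11.62
eef_pos: [0.5207, -0.176, 0.0452]
tool_rot: [0.0, 0.707, 0.707, 0.0]
contact_force: [-0.4, 0.5, 0.1]
gripper_width: 0.505
grasp_force: 0.0
```

Emit:
{"fn": "jog_arm", "kwargs": {"moves": [0,0,0,0,0,0,0,0,0,0,0,0,0,0,0,0,0,0,0,0,0,0,0,0,0,0,0,0,0,0,0,0,0,0,0,0,0,0,0,0,0,0,0,0,0,0,0,0,0,0,0,0,0,0,0,0]}}

```text
t: 12.28
eef_pos: [0.521, -0.1762, 0.0457]
tool_rot: [0.001, 0.707, 0.707, 0.0]
contact_force: [-0.9, -0.2, 5.7]
gripper_width: 0.406
grasp_force: 40.2
```

Emit:
{"fn": "jog_arm", "kwargs": {"moves": [0,0,-0.4,0,0,0,0,0,0,-0.9,0,0,0,0,0,0,-1,0,0,0,0,0.3,0,-1,0,0,0,0,0.8,0,-0.7,0,0,0,0,1,0,0,0,0,0,0,1,0,0,0,0,0,0,1,0,0,0,0,0,0]}}

```text
t: 12.95
eef_pos: [0.52, -0.0934, 0.1255]
tool_rot: [0.0, 0.707, 0.707, -0.0]
contact_force: [0.3, 0.4, -1.8]
gripper_width: 0.408
grasp_force: 40.1
```

Emit:
{"fn": "jog_arm", "kwargs": {"moves": [1,0.1,0,0,0,0,0,1,0.1,0,0,0,0,0,1,0.1,0,0,0,0,0,1,0.1,0,0,0,0,0,1,0.1,0,0,0,0,0,1,0.1,0,0,0,0,0,1,0.1,0,0,0,0,0,1,0.1,0,0,0,0,0]}}

```text
t: 13.62
eef_pos: [0.5358, 0.0668, 0.1251]
tool_rot: [-0.0, 0.707, 0.707, -0.0]
contact_force: [-0.1, 0.8, -0.4]
gripper_width: 0.413
grasp_force: 40.1
```

Emit:
{"fn": "jog_arm", "kwargs": {"moves": [1,0.1,0,0,0,0,0,1,0,0,0,0,0,0,1,0,0,0,0,0,0,0.9,0,0,0,0,0,0,0.6,0,0,0,0,0,0,0.2,0,0,0,0,0,0,0,0,0,0,0,0,0,0,0,0,0,0,0,0]}}

```text
t: 14.28
eef_pos: [0.5381, 0.1589, 0.1248]
tool_rot: [0.0, 0.707, 0.707, -0.001]
contact_force: [0.7, -0.1, -1.4]
gripper_width: 0.409
grasp_force: 40.1
```

```bash
python3 - <<'E'
from h import *
print(get_obs()['eef_pos'])
c=read_camera('wrist');cv2.imwrite('pics/w4.png',c['color']);print(get_obs()['eef_pos'])
ctr=np.array([.5388,.1925]);a=np.radians(-1.5);R=np.array([[np.cos(a),-np.sin(a)],[np.sin(a),np.cos(a)]])
for dx in(-35,35):
  for dy in (0,66,): print(dx,dy,proj(c,[*(ctr+R@np.array([dx,dy])/1e3),.014]))
E
```

```text
[0.53812539 0.15886568 0.12478369]
[0.53822052 0.15838423 0.12473121]
-35 0 [[236.5995572  163.78550975]]
-35 66 [[235.24229568  70.42443472]]
35 0 [[328.23666205 166.05009208]]
35 66 [[334.12558488  73.03739516]]
```

View pics/w4.png

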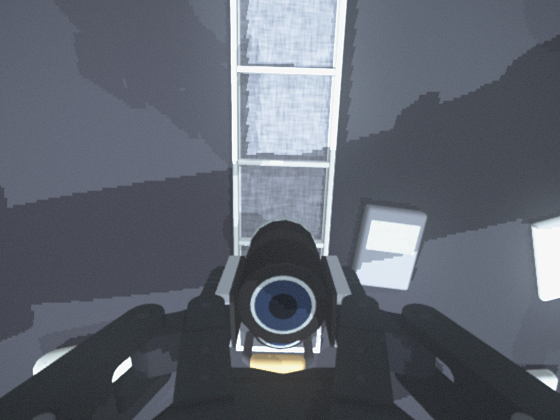

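Emit:
{"fn": "jog_arm", "kwargs": {"moves": [0.05,0,0.4,0,0,0,0,0,0,0.9,0,0,0,0,0,0,0.9,0,0,0,0,0,0,0.9,0,0,0,0,0,0,0.7,0,0,0,0,0,0,0.4,0,0,0,0,0,0,0.05,0,0,0,0,0,0,0,0,0,0,0]}}

```text
t: 15.0
eef_pos: [0.538, 0.1605, 0.0395]
tool_rot: [-0.0, 0.707, 0.707, -0.0]
contact_force: [-0.3, 0.4, -0.6]
gripper_width: 0.407
grasp_force: 40.1
```

Emit:
{"fn": "jog_arm", "kwargs": {"moves": [0,0,0.05,0,0,0,0,0,0,0.05,0,0,0,0,0,0,0.05,0,0,0,0,0,0,0.05,0,0,0,0,0,0,0.05,0,0,0,0,0,0,0.05,0,0,0,0,0,0,0.05,0,0,0,0,0,0,0,0,0,0,0]}}

```text
t: 15.67
eef_pos: [0.5381, 0.161, 0.0327]
tool_rot: [-0.0, 0.707, 0.707, -0.0]
contact_force: [1.1, -0.5, -1.2]
gripper_width: 0.408
grasp_force: 40.1
```

Emit:
{"fn": "jog_arm", "kwargs": {"moves": [0,0,0.03,0,0,0,0,0,0,0.03,0,0,0,0,0,0,0,0,0,0,0,0,0,0,0,0,0,0.45,0,0,0,0,0,0,0.52,0,0,0,0,0,0,0.65,0,0,0,0,0,0,0.75,0,0,0,0,0,0,0.75]}}

```text
t: 16.33
eef_pos: [0.5382, 0.1611, 0.0317]
tool_rot: [0.0, 0.707, 0.707, 0.0]
contact_force: [0.4, 0.9, 0.4]
gripper_width: 0.745
grasp_force: 0.0
```

Emit:
{"fn": "jog_arm", "kwargs": {"moves": [0,0,-0.3,0,0,0,0.75,0,0,-0.8,0,0,0,0.75,0,0,-1,0,0,0,0.75,0,0,-1,0,0,0,0.75,-0.5,0,-1,0,0,0,0.75,-1,0,-0.9,0,0,0,0.75,-1,0,0,0,0,0,0.75,-1,0,0,0,0,0,0.75]}}

```text
t: 17.0
eef_pos: [0.5391, 0.0907, 0.1336]
tool_rot: [0.001, 0.707, 0.708, 0.001]
contact_force: [0.3, -0.0, -0.6]
gripper_width: 0.754
grasp_force: 0.0
```

Emit:
{"fn": "jog_arm", "kwargs": {"moves": [-1,-0.1,0,0,0,0,0.75,-1,-0.1,0,0,0,0,0.75,-1,-0.1,0,0,0,0,0.75,-1,-0.1,0,0,0,0,0.75,-1,-0.1,0,0,0,0,0.75,-1,-0.1,0,0,0,0,0.75,-1,-0.1,0,0,0,0,0.75,-1,0,0,0,0,0,0.75]}}

```text
t: 17.67
eef_pos: [0.5238, -0.0699, 0.1322]
tool_rot: [0.0, 0.707, 0.707, -0.0]
contact_force: [-0.2, 0.5, 0.1]
gripper_width: 0.748
grasp_force: 0.0
```

Emit:
{"fn": "jog_arm", "kwargs": {"moves": [-1,0,0,0,0,0,0.75,-1,0,0,0,0,0,0.75,-1,0,0,0,0,0,0.75,-1,0,0,0,0,0,0.75,-1,0,0,0,0,0,0.75,-1,0,0,0,0,0,0.75,-1,0,0,0,0,0,0.75,-0.9,0,0,0,0,0,0.75]}}

```text
t: 18.33
eef_pos: [0.5242, -0.2284, 0.1322]
tool_rot: [0.0, 0.707, 0.707, -0.0]
contact_force: [0.8, 0.7, -0.1]
gripper_width: 0.748
grasp_force: 0.0
```

Emit:
{"fn": "jog_arm", "kwargs": {"moves": [-0.6,0,0.3,0,0,0,0.75,-0.2,0,0.5,0,0,0,0.75,0,0,0.5,0,0,0,0.75,0,0,0.2,0,0,0,0.75,0,0,0,0,0,0,0.75,0,0,0,0,0,0,0.75,0,0,0,0,0,0,0.75,0,0,0,0,0,0,0.75]}}

```text
t: 19.0
eef_pos: [0.5249, -0.2423, 0.1021]
tool_rot: [0.0, 0.707, 0.708, 0.0]
contact_force: [0.4, -0.3, 0.9]
gripper_width: 0.75
grasp_force: 0.0
```

```bash
python3 - <<'E'
from h import *
c=read_camera('wrist');w=c['color'];print(get_obs()['eef_pos'],proj(c,[[.521,-.243,.062],[.521,-.308,.076]]))
s=read_camera('side')['color'][90:360,180:400]
cv2.imwrite('pics/w5.png',np.hstack([w[:, 130:430],cv2.resize(s,None,fx=420/270,fy=420/270)]))
E
```

```text
[ 0.52479719 -0.24258854  0.10216314] [[274.58031803 240.61744504]
 [274.76741066 349.81339731]]
```

View pics/w5.png

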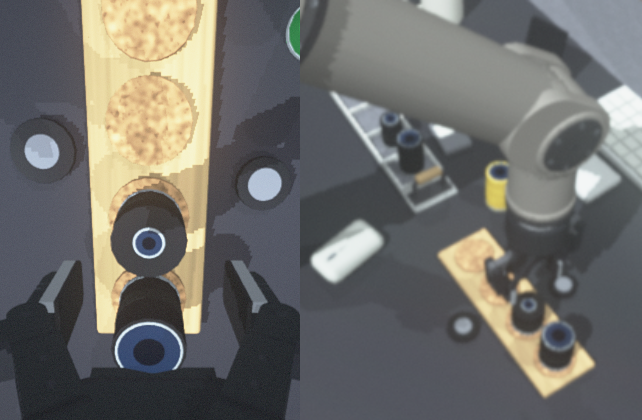

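Emit:
{"fn": "jog_arm", "kwargs": {"moves": [-0.05,-0.05,0.4,0,0,0,0.75,0,0,0.8,0,0,0,0.75,0,0,0.8,0,0,0,0.75,0,0,0.7,0,0,0,0.75,0,0,0.5,0,0,0,0.75,0,0,0.2,0,0,0,0.75,0,0,0,0,0,0,0.65,0,0,0,0,0,0,0.6]}}

```text
t: 19.77
eef_pos: [0.5236, -0.244, 0.0339]
tool_rot: [0.0, 0.707, 0.707, 0.0]
contact_force: [0.3, -0.1, 1.0]
gripper_width: 0.6
grasp_force: 0.0
```

Emit:
{"fn": "jog_arm", "kwargs": {"moves": [0,0,0,0,0,0,0,0,0,0,0,0,0,0,0,0,0,0,0,0,0,0,0,0,0,0,0,0,0,0,0,0,0,0,0,0,0,0,0,0,0,0,0,0,0,0,0,0,0,0,0,0,0,0,0,0]}}

```text
t: 20.43
eef_pos: [0.524, -0.2442, 0.0345]
tool_rot: [0.001, 0.707, 0.707, 0.0]
contact_force: [-0.7, 0.4, 6.5]
gripper_width: 0.522
grasp_force: 41.5
```

Emit:
{"fn": "jog_arm", "kwargs": {"moves": [0,0,-0.4,0,0,0,0,0,0,-0.9,0,0,0,0,0,0,-1,0,0,0,0,0.3,0,-1,0,0,0,0,0.8,0,-0.95,0,0,0,0,1,0,0,0,0,0,0,1,0,0,0,0,0,0,1,0,0,0,0,0,0]}}

```text
t: 21.1
eef_pos: [0.5231, -0.1613, 0.1193]
tool_rot: [0.0, 0.707, 0.707, 0.0]
contact_force: [0.2, -0.1, -1.6]
gripper_width: 0.523
grasp_force: 41.1
```

Emit:
{"fn": "jog_arm", "kwargs": {"moves": [1,0.1,0,0,0,0,0,1,0.1,0,0,0,0,0,1,0.1,0,0,0,0,0,1,0.1,0,0,0,0,0,1,0.1,0,0,0,0,0,1,0.1,0,0,0,0,0,1,0.1,0,0,0,0,0,1,0.1,0,0,0,0,0]}}

```text
t: 21.77
eef_pos: [0.5388, -0.0011, 0.1188]
tool_rot: [-0.0, 0.707, 0.707, -0.0]
contact_force: [-0.4, 0.4, -1.7]
gripper_width: 0.525
grasp_force: 41.1
```

Emit:
{"fn": "jog_arm", "kwargs": {"moves": [1,0,0,0,0,0,0,1,0,0,0,0,0,0,1,0,0,0,0,0,0,1,0,0,0,0,0,0,1,0,0,0,0,0,0,1,0,0,0,0,0,0,1,0,0,0,0,0,0,1,0,0,0,0,0,0]}}

```text
t: 22.43
eef_pos: [0.5386, 0.1587, 0.1188]
tool_rot: [-0.0, 0.707, 0.707, -0.0]
contact_force: [0.8, -0.0, -1.4]
gripper_width: 0.525
grasp_force: 41.1
```

Emit:
{"fn": "jog_arm", "kwargs": {"moves": [1,0,0,0,0,0,0,1,0,0,0,0,0,0,0.8,0,0,0,0,0,0,0.5,0,0,0,0,0,0,0.1,0,0,0,0,0,0,0,0,0,0,0,0,0,0,0,0,0,0,0,0,0,0,0,0,0,0,0]}}

```text
t: 23.1
eef_pos: [0.5394, 0.2242, 0.1185]
tool_rot: [0.0, 0.708, 0.707, -0.001]
contact_force: [-1.4, -1.0, -1.3]
gripper_width: 0.528
grasp_force: 41.1
```

```bash
python3 - <<'E'
from h import *
c=read_camera('wrist');cv2.imwrite('pics/w6.png',c['color']);print(get_obs()['eef_pos'])
ctr=np.array([.5388,.1925]);a=np.radians(-1.5);R=np.array([[np.cos(a),-np.sin(a)],[np.sin(a),np.cos(a)]])
for dx in(-35,35):
  for dy in (66,132): print(dx,dy,proj(c,[*(ctr+R@np.array([dx,dy])/1e3),.014]))
E
```

```text
[0.53936477 0.22440347 0.11857258]
-35 66 [[236.06569086 164.243482  ]]
-35 132 [[234.51363253  68.40474769]]
35 66 [[329.9830563  166.45171214]]
35 132 [[336.0628565   70.96523453]]
```

View pics/w6.png

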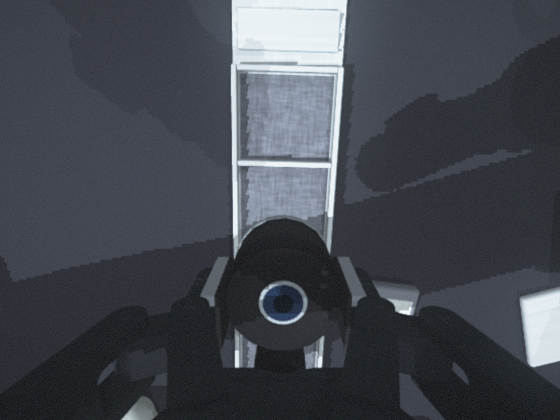

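Emit:
{"fn": "jog_arm", "kwargs": {"moves": [0.1,0,0.4,0,0,0,0,0,0,0.9,0,0,0,0,0,0,1,0,0,0,0,0,0,1,0,0,0,0,0,0,0.75,0,0,0,0,0,0,0.4,0,0,0,0,0,0,0.05,0,0,0,0,0,0,0,0,0,0,0]}}

```text
t: 23.82
eef_pos: [0.539, 0.2279, 0.0284]
tool_rot: [-0.0, 0.707, 0.707, -0.0]
contact_force: [0.1, 0.2, -0.6]
gripper_width: 0.523
grasp_force: 41.1
```

Emit:
{"fn": "jog_arm", "kwargs": {"moves": [0,0,0.05,0,0,0,0,0,0,0.05,0,0,0,0,0,0,0.05,0,0,0,0,0,0,0.05,0,0,0,0,0,0,0.05,0,0,0,0,0,0,0.05,0,0,0,0,0,0,0.05,0,0,0,0,0,0,0,0,0,0,0]}}

```text
t: 24.48
eef_pos: [0.539, 0.2279, 0.0215]
tool_rot: [-0.0, 0.707, 0.707, -0.0]
contact_force: [0.1, -0.7, -1.0]
gripper_width: 0.526
grasp_force: 41.1
```

Emit:
{"fn": "jog_arm", "kwargs": {"moves": [0,0,0.03,0,0,0,0,0,0,0.03,0,0,0,0,0,0,0,0,0,0,0,0,0,0,0,0,0,0.56,0,0,0,0,0,0,0.62,0,0,0,0,0,0,0.7,0,0,0,0,0,0,0.75,0,0,0,0,0,0,0.75]}}

```text
t: 25.15
eef_pos: [0.5392, 0.2281, 0.0206]
tool_rot: [0.0, 0.707, 0.707, 0.0]
contact_force: [0.2, -0.4, 0.5]
gripper_width: 0.751
grasp_force: 0.0
```

Emit:
{"fn": "jog_arm", "kwargs": {"moves": [0,0,-0.3,0,0,0,0.75,0,0,-0.8,0,0,0,0.75,0,0,-1,0,0,0,0.75,0,0,-1,0,0,0,0.75,-0.5,0,-1,0,0,0,0.75,-1,0,-1,0,0,0,0.75,-1,0,-0.6,0,0,0,0.75,-1,0,0,0,0,0,0.75]}}

```text
t: 25.82
eef_pos: [0.5408, 0.1584, 0.138]
tool_rot: [0.001, 0.707, 0.708, 0.002]
contact_force: [0.7, 0.1, -0.1]
gripper_width: 0.747
grasp_force: 0.0
```

Emit:
{"fn": "jog_arm", "kwargs": {"moves": [-1,-0.1,0,0,0,0,0.75,-1,-0.1,0,0,0,0,0.75,-1,-0.1,0,0,0,0,0.75,-1,-0.1,0,0,0,0,0.75,-1,-0.1,0,0,0,0,0.75,-1,-0.1,0,0,0,0,0.75,-1,-0.1,0,0,0,0,0.75,-1,-0.1,0,0,0,0,0.75]}}

```text
t: 26.48
eef_pos: [0.5231, -0.0029, 0.135]
tool_rot: [0.0, 0.707, 0.707, 0.0]
contact_force: [-1.2, 0.3, -0.3]
gripper_width: 0.748
grasp_force: 0.0
```

Emit:
{"fn": "jog_arm", "kwargs": {"moves": [-1,0,0,0,0,0,0.75,-1,0,0,0,0,0,0.75,-1,0,0,0,0,0,0.75,-1,0,0,0,0,0,0.75,-1,0,0,0,0,0,0.75,-1,0,0,0,0,0,0.75,-1,0,0,0,0,0,0.75,-1,0,0,0,0,0,0.75]}}

```text
t: 27.15
eef_pos: [0.5232, -0.163, 0.135]
tool_rot: [0.0, 0.707, 0.707, 0.0]
contact_force: [0.4, 0.4, 0.1]
gripper_width: 0.749
grasp_force: 0.0
```

Emit:
{"fn": "jog_arm", "kwargs": {"moves": [-1,0,0,0,0,0,0.75,-1,0,0,0,0,0,0.75,-1,0,0,0,0,0,0.75,-1,0,0,0,0,0,0.75,-1,0,0,0,0,0,0.75,-1,0,0,0,0,0,0.75,-0.9,0,0,0,0,0,0.75,-0.4,0,0,0,0,0,0.75]}}

```text
t: 27.82
eef_pos: [0.5228, -0.3111, 0.1349]
tool_rot: [0.001, 0.708, 0.706, -0.0]
contact_force: [-0.9, -0.3, 0.7]
gripper_width: 0.752
grasp_force: 0.0
```

Emit:
{"fn": "jog_arm", "kwargs": {"moves": [0,0,0.3,0,0,0,0.75,0,0,0.5,0,0,0,0.75,0,0,0.3,0,0,0,0.75,0,0,0,0,0,0,0.75,0,0,0,0,0,0,0.75,0,0,0,0,0,0,0.75,0,0,0,0,0,0,0.75,0,0,0,0,0,0,0.75]}}

```text
t: 28.48
eef_pos: [0.5237, -0.3078, 0.1129]
tool_rot: [0.0, 0.707, 0.707, 0.0]
contact_force: [0.4, -0.3, -0.3]
gripper_width: 0.749
grasp_force: 0.0
```

```bash
python3 - <<'E'
from h import *
c=read_camera('wrist');w=c['color'];print(get_obs()['eef_pos'],proj(c,[[.5225,-.308,.076]]))
s=read_camera('side')['color'][90:360,180:400]
cv2.imwrite('pics/w7.png',np.hstack([w[:, 130:430],cv2.resize(s,None,fx=420/270,fy=420/270)]))
E
```

```text
[ 0.52367491 -0.30793386  0.11286891] [[278.98522702 241.90730056]]
```

View pics/w7.png

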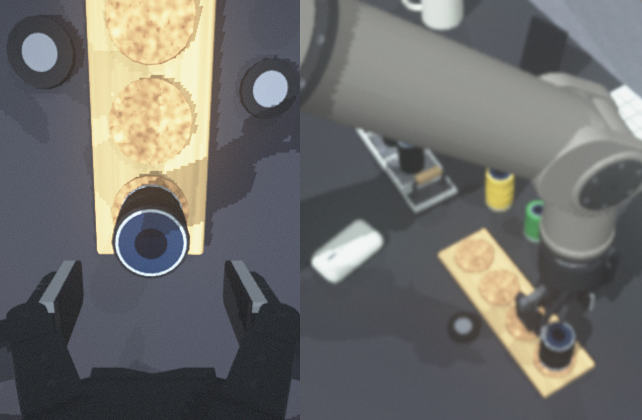

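Emit:
{"fn": "jog_arm", "kwargs": {"moves": [0,0,0.4,0,0,0,0.75,0,0,0.8,0,0,0,0.75,0,0,0.8,0,0,0,0.75,0,0,0.7,0,0,0,0.75,0,0,0.5,0,0,0,0.75,0,0,0.2,0,0,0,0.75,0,0,0,0,0,0,0.65,0,0,0,0,0,0,0.6]}}

```text
t: 29.25
eef_pos: [0.5237, -0.308, 0.0446]
tool_rot: [0.0, 0.707, 0.707, 0.0]
contact_force: [0.5, 0.3, 0.2]
gripper_width: 0.602
grasp_force: 0.0
```

Emit:
{"fn": "jog_arm", "kwargs": {"moves": [0,0,0,0,0,0,0,0,0,0,0,0,0,0,0,0,0,0,0,0,0,0,0,0,0,0,0,0,0,0,0,0,0,0,0,0,0,0,0,0,0,0,0,0,0,0,0,0,0,0,0,0,0,0,0,0]}}

```text
t: 29.92
eef_pos: [0.524, -0.3083, 0.0452]
tool_rot: [0.001, 0.707, 0.707, 0.0]
contact_force: [-0.7, 0.4, 6.0]
gripper_width: 0.528
grasp_force: 41.6
```

Emit:
{"fn": "jog_arm", "kwargs": {"moves": [0,0,-0.4,0,0,0,0,0,0,-0.9,0,0,0,0,0,0,-1,0,0,0,0,0.3,0,-1,0,0,0,0,0.8,0,-0.95,0,0,0,0,1,0,0,0,0,0,0,1,0,0,0,0,0,0,1,0,0,0,0,0,0]}}

```text
t: 30.58
eef_pos: [0.5228, -0.2252, 0.1298]
tool_rot: [-0.0, 0.707, 0.707, -0.0]
contact_force: [-0.1, 0.5, -2.2]
gripper_width: 0.526
grasp_force: 41.4
```

Emit:
{"fn": "jog_arm", "kwargs": {"moves": [1,0.1,0,0,0,0,0,1,0.1,0,0,0,0,0,1,0.1,0,0,0,0,0,1,0.1,0,0,0,0,0,1,0.1,0,0,0,0,0,1,0.1,0,0,0,0,0,1,0.1,0,0,0,0,0,1,0.1,0,0,0,0,0]}}

```text
t: 31.25
eef_pos: [0.5386, -0.0651, 0.1294]
tool_rot: [-0.0, 0.707, 0.707, -0.0]
contact_force: [0.8, -0.1, -2.3]
gripper_width: 0.526
grasp_force: 41.4
```

Emit:
{"fn": "jog_arm", "kwargs": {"moves": [1,0,0,0,0,0,0,1,0,0,0,0,0,0,1,0,0,0,0,0,0,1,0,0,0,0,0,0,1,0,0,0,0,0,0,1,0,0,0,0,0,0,1,0,0,0,0,0,0,1,0,0,0,0,0,0]}}

```text
t: 31.92
eef_pos: [0.5385, 0.0947, 0.1294]
tool_rot: [-0.0, 0.707, 0.707, -0.001]
contact_force: [0.6, 0.3, -3.4]
gripper_width: 0.526
grasp_force: 41.4
```

Emit:
{"fn": "jog_arm", "kwargs": {"moves": [1,0,0,0,0,0,0,1,0,0,0,0,0,0,1,0,0,0,0,0,0,1,0,0,0,0,0,0,1,0,0,0,0,0,0,1,0,0,0,0,0,0,1,0,0,0,0,0,0,1,0,0,0,0,0,0]}}

```text
t: 32.58
eef_pos: [0.5385, 0.2545, 0.1293]
tool_rot: [-0.0, 0.707, 0.707, -0.001]
contact_force: [0.2, 0.1, -2.0]
gripper_width: 0.534
grasp_force: 41.4
```

Emit:
{"fn": "jog_arm", "kwargs": {"moves": [0.9,0.05,0,0,0,0,0,0.7,0,0,0,0,0,0,0.3,0,0,0,0,0,0,0.05,0,0,0,0,0,0,0,0,0,0,0,0,0,0,0,0,0,0,0,0,0,0,0,0,0,0,0,0,0,0,0,0,0,0]}}

```text
t: 33.25
eef_pos: [0.5404, 0.2917, 0.1295]
tool_rot: [0.0, 0.707, 0.707, -0.0]
contact_force: [0.3, -1.0, -2.3]
gripper_width: 0.526
grasp_force: 41.4
```

```bash
python3 - <<'E'
from h import *
c=read_camera('wrist');cv2.imwrite('pics/w8.png',c['color']);print(get_obs()['eef_pos'])
ctr=np.array([.5388,.1925]);a=np.radians(-1.5);R=np.array([[np.cos(a),-np.sin(a)],[np.sin(a),np.cos(a)]])
for dx in(-35,35):
  for dy in (132,): print(dx,dy,proj(c,[*(ctr+R@np.array([dx,dy])/1e3),.014]))
E
```

```text
[0.54033443 0.29203437 0.12949525]
-35 132 [[238.85753761 164.17251536]]
35 132 [[328.80453045 166.31211911]]
```

View pics/w8.png

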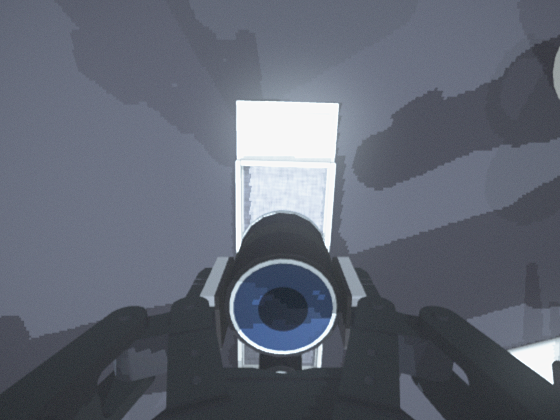

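Emit:
{"fn": "jog_arm", "kwargs": {"moves": [0.05,0,0.4,0,0,0,0,0,0,0.9,0,0,0,0,0,0,1,0,0,0,0,0,0,1,0,0,0,0,0,0,0.75,0,0,0,0,0,0,0.4,0,0,0,0,0,0,0.05,0,0,0,0,0,0,0,0,0,0,0]}}

```text
t: 33.97
eef_pos: [0.54, 0.294, 0.0392]
tool_rot: [-0.0, 0.707, 0.707, -0.0]
contact_force: [0.8, 0.4, -1.6]
gripper_width: 0.528
grasp_force: 41.4
```

Emit:
{"fn": "jog_arm", "kwargs": {"moves": [0,0,0.05,0,0,0,0,0,0,0.05,0,0,0,0,0,0,0.05,0,0,0,0,0,0,0.05,0,0,0,0,0,0,0.05,0,0,0,0,0,0,0.05,0,0,0,0,0,0,0.05,0,0,0,0,0,0,0,0,0,0,0]}}

```text
t: 34.63
eef_pos: [0.54, 0.2939, 0.0323]
tool_rot: [-0.0, 0.707, 0.707, -0.0]
contact_force: [-0.1, 0.0, -3.2]
gripper_width: 0.522
grasp_force: 41.4
```

Emit:
{"fn": "jog_arm", "kwargs": {"moves": [0,0,0.03,0,0,0,0,0,0,0.03,0,0,0,0,0,0,0,0,0,0,0,0,0,0,0,0,0,0.56,0,0,0,0,0,0,0.62,0,0,0,0,0,0,0.7,0,0,0,0,0,0,0.75,0,0,0,0,0,0,0.75]}}

```text
t: 35.3
eef_pos: [0.5402, 0.2941, 0.0314]
tool_rot: [0.0, 0.707, 0.707, 0.0]
contact_force: [-0.8, 0.7, -0.2]
gripper_width: 0.751
grasp_force: 0.0
```

Emit:
{"fn": "jog_arm", "kwargs": {"moves": [0,0,-0.3,0,0,0,0.75,0,0,-0.8,0,0,0,0.75,0,0,-1,0,0,0,0.75,0,0,-1,0,0,0,0.75,0,0,-1,0,0,0,0.75,0.5,0,-1,0,0,0,0.75,1,0,-1,0,0,0,0.75,1,0,-0.5,0,0,0,0.75]}}

```text
t: 35.97
eef_pos: [0.5413, 0.3445, 0.1667]
tool_rot: [0.001, 0.708, 0.707, 0.002]
contact_force: [1.3, 0.7, -0.4]
gripper_width: 0.753
grasp_force: 0.0
```

Emit:
{"fn": "jog_arm", "kwargs": {"moves": [1,0,0,0,0,0,0.75,1,0,0,0,0,0,0.75,1,0,0,0,0,0,0.75,1,0,0,0,0,0,0.75,0.5,0,0,0,0,0,0.75,0,0,0,0,0,0,0.75,0,0,0,0,0,0,0.75,0,0,0,0,0,0,0.75]}}

```text
t: 36.63
eef_pos: [0.5406, 0.4323, 0.1632]
tool_rot: [0.001, 0.707, 0.707, -0.0]
contact_force: [0.5, -0.9, -0.3]
gripper_width: 0.753
grasp_force: 0.0
```

```bash
python3 - <<'E'
from h import *
s=read_camera('side')['color'][80:260,160:400];t=read_camera('top')['color'][170:290,100:320]
cv2.imwrite('pics/fin.png',np.vstack([cv2.resize(s,(440,330)),cv2.resize(t,(440,240))]));print(get_obs()['eef_pos'])
E
```

```text
[0.54075646 0.43222068 0.16325636]
```

View pics/fin.png

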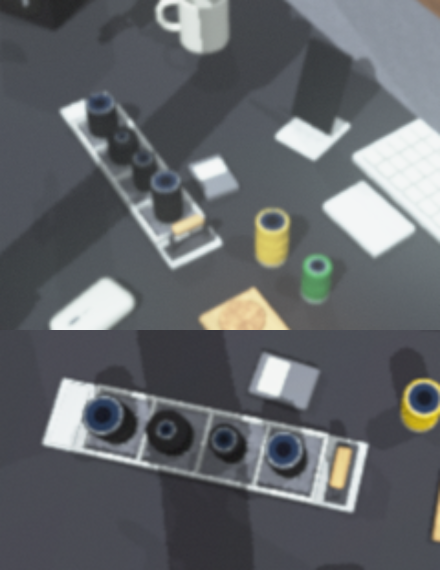

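The final picture shows all four lenses standing upright in their compartments. From the handle outward they are long, slim, flat, wide.

```bash
python3 -c "
from station import *
print(hand_in())"
```

```text
the job is handed in; nothing more can be done
None
```

All four lenses stand upright in the caddy in row order from the handle (long, slim, flat, wide); I handed the job in at about 37 s and got no verdict back.

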